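Tap a perched mug home on its warmer and switch it on

TASK

The mug was put down carelessly on the mug warmer: it is perched on the raised rim, partly off the base, and wobbles. Nudge it with light taps of the fingertips, without gripping, lifting or tipping it over, until it drops inside the rim and sits flat on the heating plate; only then press the warmer's power button fully down and let it spring back. Leave the things round about where they are.

Things in the scene. Friction and masses are not known exactly. Their poses are not given: they have to be found in the camera images.
- mug_foot (a point): Centre of the mug's underside, on the axis of the cup itself (not the middle of cup and handle). z points up out of the mug, -y to its handle. The mug starts level, perched on the warmer's rim 33 to 43 mm off the plate's centre, its handle within about 0.6 rad of the side facing away from +y of the warmer.
- mug: White dotted china mug, 0.22 to 0.36 kg, loose: cup 82 mm across, 91 mm high; flat foot 73 mm across, bevelled to 80 mm at 3 mm up. Handle 30 mm wide, 16 to 81 mm above the foot, outer edge 74 mm from the cup's axis. Origin at foot level, 17 mm from the cup's axis towards the handle. Rocks and tilts about 0.15 rad as it slides over the rim; pushed near the top or fast it tips over.
- seat (a point): Centre of the top of the warmer's round heating plate, 18 mm above the worktop, with the warmer's axes: z up, -x along the tongue to the button. The plate is a recess 86 mm across inside a rim 5 mm high and 8 mm wide; the seated mug has about 3 mm of play all round and its foot at this height. On the rim it is 5 mm higher. The mug starts off towards +y.
- warmer: Mug warmer, fixed: a white keyhole-shaped appliance, a disc 111 mm across with a control tongue 62 mm wide and 18 mm high that ends 137 mm from the disc's centre. Origin on the worktop under the plate's centre, axes as seat.
- power_top (a point): Centre of the top of the warmer's round grey power button, 30 mm across, at the end of the tongue 110 mm from the centre of the plate; its top stands 5 mm above the tongue, 23 mm above the worktop when up.
- power (a joint): Travel of the power button: 0 m up, 0.004 m fully down; a spring presses it back, about 4 N holds it fully down.
- teaspoon: Teaspoon, 130 x 27 x 11 mm, lying on the worktop beside the warmer on its -y side; origin at its middle, underneath. Loose, to be left alone.
- beaker: Small steel beaker, 56 mm across and 64 mm high, standing near the tongue on the warmer's +y side; origin under its centre. Loose, to be left alone.
- honey: Honey jar, 71 mm across and 110 mm high, farther to the right; origin under its centre. Loose, to be left alone.
- bag_peg: Wooden bag peg, 15 x 72 x 12 mm, lying on the worktop to the right; origin at its middle, underneath. Loose, to be left alone.
Things that resemble listed ones, but are neither listed nor needed, are in the scene too. Leave any black look-alike of the mug alone. There is more than one size of the warmer; the one meant has the size given above.

How it is judged:
By the outcome, as a careful person would: the job done as asked, in the order asked, and still so for the second after the job is handed in, with the robot touching nothing.
It also fails if it takes over 64 s, if anything falls off the work surface, if the arm or the gripper's body presses on something with over 40 N, if the wrist force passes 120 N, or if a joint passes its speed limit or range.

ROBOT

A 7-joint arm with a two-finger parallel gripper is mounted at the origin on a cart in front of the work surface, level with it; the furniture and walls round the work are solid. World frame = base frame: x ahead of the robot, y to its left, z up, the work surface at z = 0. Lengths are in mm, angles in rad, forces in N, time in s.
With the tool pointing down it reaches from about 400 to 875 mm from the base axis. Payload 6.5 kg.
Tool frame: the origin (TCP) lies midway between the tips of the shut fingers; the grasp point (between the pads) lies 19 mm behind it; z points along the fingers, y is the line along which they close (so a half turn about z gives the same grasp; the last joint's range is limited). The gripper opens to 85 mm and grips with 20 to 120 N. Pads are 22 mm wide; open, the fingers measure 114 mm over their backs; the gripper's body (76 mm by 85 mm) begins 54 mm behind the grasp point. The pads swing forward as they close: fully open they stand 13 mm farther back than shut.
Start: joints at [1.115, 0.536, -0.004, 1.538, 0.003, 1.067, -0.071], TCP at [246.997, -601.234, 231.29] pointing down, gripper open.
Joint ranges: [-2.7, 2.7], [-0.37, 2.16], [-1.27, 1.26], [0.24, 2.4], [-1.31, 4.45], [0.19, 1.91], [-2.76, 2.76]. Speed limits (rad/s): [2.39, 2.39, 3.14, 3.14, 3.14, 3.14, 3.14].

INTERFACE

Orientations are given as a unit quaternion [w, x, y, z].
In Python, from cell import bot, viewer, ticket gives the robot as it stands.
- The arm moves only by the tool arm_command, never from a script. Its argument "commands" is a list of rows, each a list of 7 numbers: the shift along the tool's x, y, z in m, then the turn, a rotation vector about the tool's x, y, z in rad, then the closure, from -1 (fully open) to 1 (shut). A call has 1 to 20 rows; each row shifts and turns the commanded pose from where the row before left it, along the tool's axes as they then stand; what a row does not reach is not made up. A row lasts 1/8 s, in which the tool goes at most 62.5 mm and 10.7 degrees, less where a joint would pass 70% of its speed; a pose out of reach is approached as far as the arm can. A call with a gripper value outside its range is refused whole. The fingers move at their own pace and stop on an object; "force" is the grip in N (left out, the last holds). Time passes only in rows, so rows that do not move let the fingers close. It gives the time, the measured TCP pose, the force, the opening and the grip force at its end, in the units of the state.
- bot.observe(): the state, without advancing time (a new reading comes with each control period).
- viewer.grab_frame(name): name is "side" or "top"; returns a dict with "pixels" (420x560x3 uint8, red, green, blue), "K" (3x3 intrinsics, pixels), "R" (3x3) and "t" (3): a world point X has camera coordinates R X + t. Camera axes: x right, y down, z forward; pixel columns grow to the right and rows downward; lengths in mm; the calibration is good to about 2 mm. A picture is of the moment at which its call begins. There is no depth.
- ticket.sign_off(): hands the job in; it is judged then, once.
The state is a dict: "t": time; "joint_positions": joint angles; "qvel": joint speeds; "tau": joint torques, N m; "tool_pos": TCP position; "orientation": TCP orientation; "ft_force": force on the tool from outside, world axes, zero at the start; "moment": the same for the moment, N m; "finger_gap": finger opening in mm; "grasp_force": force on a finger pad.
Only numpy, scipy, OpenCV 4.12 (cv2) and the standard library are available. Lean on these libraries where they do the work, as an engineer would, in place of code of your own. Each camera call takes 0.05 s, during which the arm holds its last target. There are 200 camera calls.

## Working session

There is one attempt and no reset: what is moved stays moved. The work goes in short steps, Python scripts to look and compute and a tool call to move; the robot and the scene stay as the last step left them, time stands still between calls to the robot, and variables do not carry over. Pictures are saved under pics/ and viewed, at most 10 in all, crops included, and the job is handed in when it is done.

Besides the shell and the picture viewer there is one more tool, called after ">>>" in YAML: its name, and indented under it one key for each argument. arm_command: Moves the arm, as the interface text tells. Its arguments: {"type":"object","properties":{"commands":{"type":"array","items":{"type":"array","items":{"type":"number"}}},"force":{"type":"number"}},"required":["commands"]}

```bash
mkdir -p pics
python3 - <<'E'
from cell import bot,viewer
import cv2,numpy as np
s=bot.observe();print(s['t'],s['tool_pos'],s['orientation'],s['ft_force'],s['finger_gap'])
for n in("top","side"):
    f=viewer.grab_frame(n);cv2.imwrite(f'pics/{n}0.png',f['pixels'][...,::-1]);np.savez(f'cam_{n}.npz',K=f['K'],R=f['R'],t=f['t']);print(n,f['K'],f['R'],f['t'])
E
```

```text
0.0 [ 246.74708712 -600.64610431  230.38323766] [-8.64094257e-04  9.81057523e-01  1.93714565e-01 -2.37461578e-04] [ 0.04049232 -0.29748957 -0.14268217] 85.25797585003095
top [[504.67472367   0.         285.82684529]
 [  0.         504.67472367 210.02404053]
 [  0.           0.           1.        ]] [[-4.52032820e-03 -9.99988981e-01 -1.26641275e-03]
 [-9.90990830e-01  4.64916312e-03 -1.33849018e-01]
 [ 1.33853431e-01  6.49961929e-04 -9.91000927e-01]] [ 126.6021508   524.92493893 1233.43550107]
side [[481.48936921   0.         267.57406652]
 [  0.         481.48936921 209.29006059]
 [  0.           0.           1.        ]] [[-0.74121391 -0.67120508 -0.0092563 ]
 [-0.5918456   0.6599591  -0.46278805]
 [ 0.31673446 -0.33754664 -0.88642064]] [475.10180253 280.63923557 972.96908422]
```

View pics/top0.png

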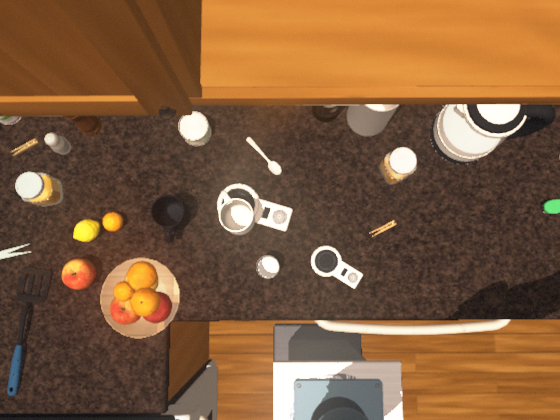

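View pics/side0.png

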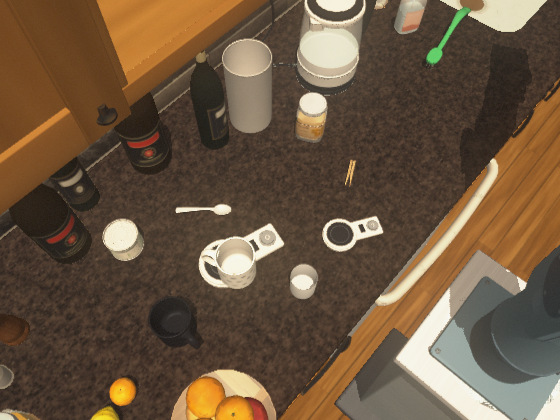

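The top view shows these candidates:
- **Mug:** white dotted mug at (238,215), handle towards (224,200). The black one at (170,212) is a look-alike.
- **Warmer:** large one with its disc at about (240,207) and button at (281,216). The small one at (326,262) is too small.

I chose the white mug on the large warmer and will check that in a close crop.

```bash
cat > h.py <<'E'
import numpy as np,cv2
C={n:np.load(f'cam_{n}.npz') for n in('top','side')}
def ray(n,u,v,z):
    c=C[n];d=c['R'].T@np.linalg.solve(c['K'],[u,v,1.]);o=-c['R'].T@c['t'];return o+d*(z-o[2])/d[2]
def proj(n,X):
    c=C[n];p=c['K']@(c['R']@np.array(X,float)+c['t']);return p[:2]/p[2]
E
python3 - <<'E'
from h import *
a=cv2.imread('pics/top0.png')[170:290,200:300+60];b=cv2.imread('pics/side0.png')[215:305,180:340]
a=cv2.resize(a,None,fx=4.5,fy=4.5,interpolation=2)[:540,:720];b=cv2.resize(b,None,fx=5,fy=5,interpolation=2)
cv2.imwrite('pics/ct.png',a);cv2.imwrite('pics/cs.png',b)
for z,p in((23,(281,216)),(23,(352,277))):print(ray('top',*p,z))
print(ray('side',267,237,23))
E
```

```text
[511.94525425 136.49552434  23.        ]
[357.8648733  -40.06246053  23.        ]
[512.47981368 143.4781504   23.        ]
```

View pics/ct.png

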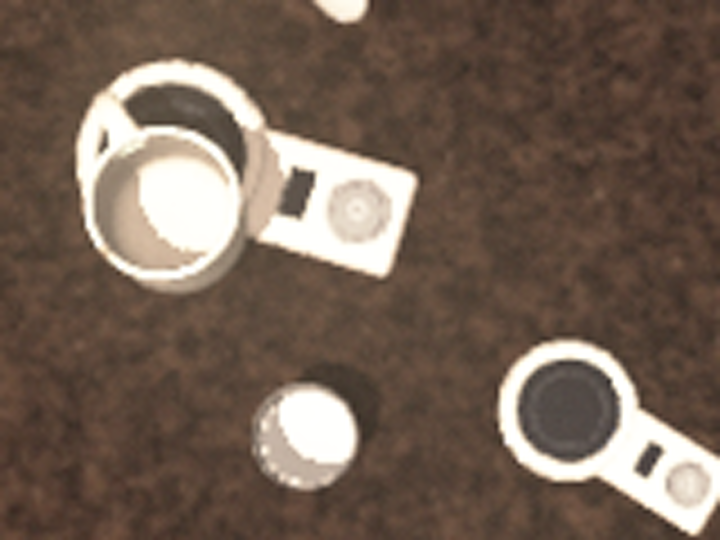

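View pics/cs.png

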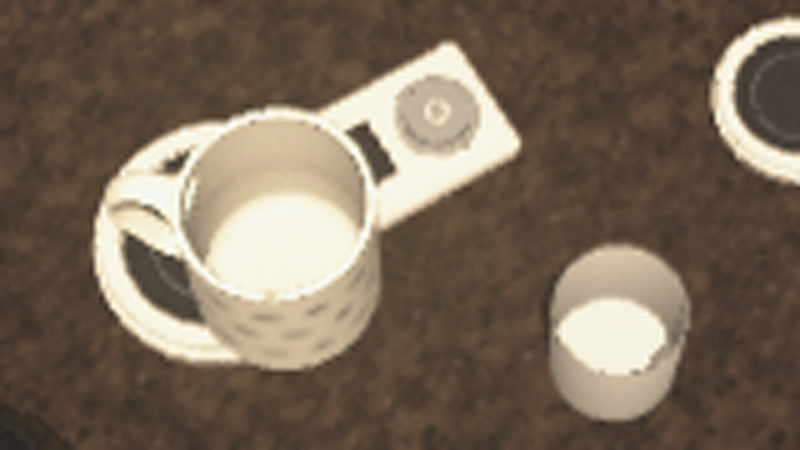

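The crops confirm the choice: white dotted mug (rim centre at crop (166,205), full image about (237,215.5)) on the big warmer, button at full image (280,216.7). Now I'll measure.

```bash
cat > m.py <<'E'
from h import *
from scipy.optimize import least_squares
def circ(P,r):
    P=np.array(P)[:,:2]
    return least_squares(lambda c:np.hypot(*(P-c).T)-r,P.mean(0)+[ -5,-5])
E
python3 - <<'E'
from m import *
T=lambda L,z:[ray('top',200+x/4.5,170+y/4.5,z) for x,y in L]
S=lambda L,z:[ray('side',180+x/5,215+y/5,z) for x,y in L]
bt=T([(360,210)],23)[0];bs=S([(437,113)],23)[0]
print('button',bt,bs)
tc=T([(415,177),(388,277)],18);sc=S([(455,42),(521,143)],18)
for c in(tc,sc):
    e=c[1]-c[0];print('tongue end',c[0][:2],c[1][:2],'w',np.hypot(*e[:2]),'ang of end normal',np.degrees(np.arctan2(e[1],e[0])))
d=T([(78,165),(85,125),(110,90),(140,67),(175,60),(215,70),(245,92)],18)
r=circ(d,55.5);print('disc top',r.x,r.fun.round(1))
d=S([(95,245),(105,200),(130,160),(165,132),(210,122)],18)
r=circ(d,55.5);print('disc side',r.x,r.fun.round(1))
m=T([(91,205),(165,128),(241,200),(168,280),(110,150),(222,150),(220,258),(112,258)],114);r=circ(m,41);print('mug top',r.x,r.fun.round(1))
m=S([(178,200),(275,108),(377,205),(280,298),(205,135),(350,138),(350,270),(205,270)],114);r=circ(m,41);print('mug side',r.x,r.fun.round(1))
print('handle',T([(105,110)],100),S([(115,180)],100))
print('beaker',T([(305,436)],64),S([(620,300)],64))
E
```

```text
button [510.25491401 139.0354145   23.        ] [510.84406832 143.96416275  23.        ]
tongue end [529.5488144  107.88330009] [472.78314878 123.44160481] w 58.85916784133723 ang of end normal 164.67279344961074
tongue end [529.90372343 110.88391609] [475.01649826 128.27733128] w 57.577238372647145 ang of end normal 162.41692012542006
disc top [541.06846607 243.6287171 ] [-0.1 -0.4 -1.1  1.   1.  -0.3 -1. ]
disc side [542.34305375 247.71574539] [-0.  -0.5  0.1  1.1 -0.9]
mug top [503.25178071 239.38148991] [-1.8 -1.2 -1.7 -0.7 -0.1 -0.6 -0.5 -1. ]
mug side [504.11291511 244.05342636] [-1.9 -0.7 -1.5 -0.7  0.2 -1.9  0.1 -1.5]
handle [array([555.13051861, 273.65639884, 100.        ])] [array([563.69302342, 277.61442387, 100.        ])]
beaker [array([382.9712786 , 168.47305239,  64.        ])] [array([386.64228994, 169.350438  ,  64.        ])]
```

Seat is about (541.5, 245.5), button about (510.5, 141.5), 108.5 mm apart against 110 expected. The mug axis is about (503.7, 241.7), 38 mm off, within the 33–43 given. I'll push along about 0.1 rad from +x with two part-open fingertips, starting with the transfer at height.

>>> arm_command:
  commands:
    - [0,0,0,0,0,0.145,0.2]
    - [0,0,0,0,0,0.145,0.2]
    - [0.04,-0.036,0,0,0,0,0.2]
    - [0.04,-0.036,0,0,0,0,0.2]
    - [0.04,-0.036,0,0,0,0,0.2]
    - [0.04,-0.036,0,0,0,0,0.2]
    - [0.04,-0.036,0,0,0,0,0.2]
    - [0.0125,-0.049,0,0,0,0,0.2]
    - [0.0125,-0.049,0,0,0,0,0.2]
    - [0.0125,-0.049,0,0,0,0,0.2]
    - [0.0125,-0.049,0,0,0,0,0.2]
    - [0.0125,-0.049,0,0,0,0,0.2]
    - [0.0125,-0.049,0,0,0,0,0.2]
    - [0.0125,-0.049,0,0,0,0,0.2]
    - [0.0125,-0.049,0,0,0,0,0.2]
    - [0,0,0,0,0,0,0.2]
  force: 20

```text
t: 2.1
tool_pos: [488.6, 2.4, 231.2]
orientation: [-0.001, 0.999, 0.054, 0.0]
ft_force: [-0.6, -0.7, 0.3]
finger_gap: 34.1
grasp_force: 0.0
```

>>> arm_command:
  commands:
    - [-0.0074,-0.0473,0,0,0,0,0.2]
    - [-0.0074,-0.0473,0,0,0,0,0.2]
    - [-0.0074,-0.0473,0,0,0,0,0.2]
    - [-0.0074,-0.0473,0,0,0,0,0.2]
    - [-0.0074,-0.0473,0,0,0,0,0.2]
    - [0,0,0,0,0.15,0,0.2]
    - [0,0,0,0,0.15,0,0.2]
    - [0,0,0,0,0,0,0.2]

```text
t: 3.1
tool_pos: [425.9, 227.8, 230.3]
orientation: [-0.006, 0.988, 0.05, 0.148]
ft_force: [0.2, 0.1, 0.5]
finger_gap: 34.2
grasp_force: 0.0
```

Run:
```python
from cell import bot
from scipy.spatial.transform import Rotation as Ro
s=bot.observe();print(s['tool_pos'],s['joint_positions']);print(Ro.from_quat(s['orientation'],scalar_first=True).as_matrix().round(3))
```

```text
[425.86856776 227.80639418 230.34844534] [-0.40779091  0.13573419 -0.31642182  2.1693657   0.36929694  0.63064817
 -2.46150273]
[[ 0.951  0.101  0.292]
 [ 0.098 -0.995  0.027]
 [ 0.294  0.003 -0.956]]
```

>>> arm_command:
  commands:
    - [-0.0118,-0.0017,0.044,0,0,0,0.2]
    - [-0.0118,-0.0017,0.044,0,0,0,0.2]
    - [-0.0118,-0.0017,0.044,0,0,0,0.2]
    - [-0.0118,-0.0017,0.044,0,0,0,0.2]
    - [0,0,0,0,0,0,0.2]

```text
t: 3.72
tool_pos: [438.3, 238.2, 57.4]
orientation: [-0.001, 0.989, 0.049, 0.141]
ft_force: [-0.7, 0.3, -0.0]
finger_gap: 34.1
grasp_force: 0.0
```

Run:
```python
from cell import bot,viewer
import cv2,numpy as np
s=bot.observe();print(s['tool_pos'],s['joint_positions'][5],s['ft_force'])
a=viewer.grab_frame('top')['pixels'][150:300,180:330,::-1];b=viewer.grab_frame('side')['pixels'][190:340,180:330,::-1]
cv2.imwrite('pics/v1.png',cv2.resize(np.hstack([a,b]),(800,400),interpolation=2))
```

```text
[438.29696508 238.20088708  57.40761204] 0.19463003512772817 [-0.66139071  0.34910735 -0.01952881]
```

View pics/v1.png

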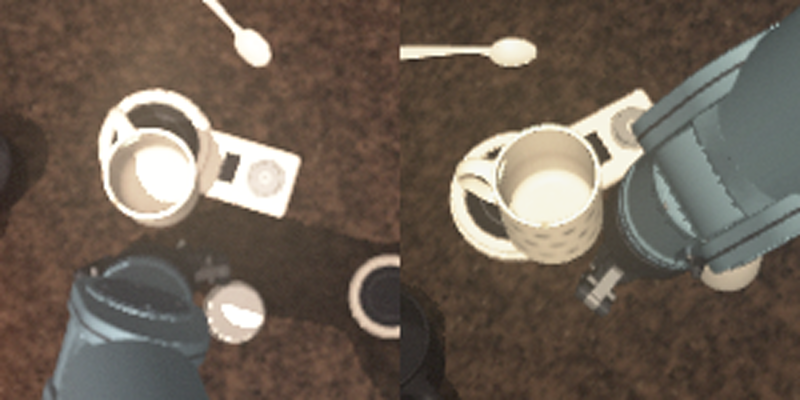

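The view shows the two tips (right half, about (600,290)) standing clear in front of the mug, and nothing has been touched. Joint 6 is at its limit, so I'll ease the tilt.

>>> arm_command:
  commands:
    - [0,0,0,0,-0.07,0,0.2]
    - [0,0,0,0,-0.07,0,0.2]
    - [0,0,0,0,0,0,0.2]

```text
t: 4.2
tool_pos: [441.1, 239.4, 61.9]
orientation: [-0.003, 0.996, 0.047, 0.075]
ft_force: [1.0, -0.1, 0.1]
finger_gap: 34.2
grasp_force: 0.0
```

```bash
cat > st.py <<'E'
from cell import bot
from scipy.spatial.transform import Rotation as Ro
s=bot.observe();print(s['t'],s['tool_pos'].round(1),s['joint_positions'][5],s['ft_force'].round(1));print(Ro.from_quat(s['orientation'],scalar_first=True).as_matrix().round(3))
E
python3 st.py
```

```text
4.2 [441.1 239.4  61.9] 0.40046616561540965 [ 1.  -0.1  0.1]
[[ 0.984  0.094  0.149]
 [ 0.093 -0.996  0.012]
 [ 0.15   0.002 -0.989]]
```

>>> arm_command:
  commands:
    - [-0.0019,0.004,0.0098,0,0,0,0.2]
    - [0,0,0,0,0,0,0.2]
    - [0.004,0,0.0006,0,0,0,0.2]
    - [0.004,0,0.0006,0,0,0,0.2]
    - [0.002,0,0.0003,0,0,0,0.2]
    - [0.002,0,0.0003,0,0,0,0.2]
    - [0.002,0,0.0003,0,0,0,0.2]
    - [0.002,0,0.0003,0,0,0,0.2]
    - [0.002,0,0.0003,0,0,0,0.2]
    - [0.002,0,0.0003,0,0,0,0.2]
    - [0.002,0,0.0003,0,0,0,0.2]
    - [0.002,0,0.0003,0,0,0,0.2]
    - [0.002,0,0.0003,0,0,0,0.2]
    - [0,0,0,0,0,0,0.2]

```text
t: 5.95
tool_pos: [463.9, 238.3, 49.5]
orientation: [-0.001, 0.996, 0.05, 0.073]
ft_force: [-1.8, 1.8, 1.9]
finger_gap: 34.2
grasp_force: 1.2
```

```bash
cat > look.py <<'E'
import sys
from cell import bot,viewer
from m import *
# mug rim circle from saturated interior/white top: save crops
n=sys.argv[1]
a=viewer.grab_frame('top')['pixels'][150:300,180:330,::-1];b=viewer.grab_frame('side')['pixels'][190:340,180:330,::-1]
cv2.imwrite(f'pics/{n}.png',cv2.resize(np.hstack([a,b]),(800,400),interpolation=2))
E
python3 st.py; python3 look.py v2
```

```text
5.95 [463.9 238.3  49.5] 0.40510460813565186 [-1.8  1.8  1.9]
[[ 0.984  0.099  0.145]
 [ 0.099 -0.995  0.009]
 [ 0.145  0.006 -0.989]]
```

View pics/v2.png

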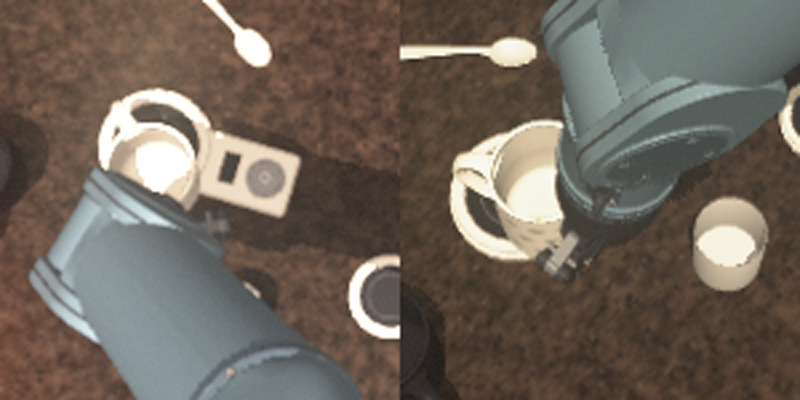

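Contact has just begun, about 2 N at the tips with the mug still level on the rim. I'll continue with short pushes.

>>> arm_command:
  commands:
    - [0.002,0,0.0003,0,0,0,0.2]
    - [0.002,0,0.0003,0,0,0,0.2]
    - [0.002,0,0.0003,0,0,0,0.2]
    - [0.002,0,0.0003,0,0,0,0.2]
    - [0.002,0,0.0003,0,0,0,0.2]
    - [0.002,0,0.0003,0,0,0,0.2]
    - [0.002,0,0.0003,0,0,0,0.2]
    - [0,0,0,0,0,0,0.2]

```text
t: 7.05
tool_pos: [478.1, 239.3, 49.3]
orientation: [-0.001, 0.996, 0.049, 0.073]
ft_force: [-1.3, -0.3, -1.2]
finger_gap: 34.2
grasp_force: 0.4
```

>>> arm_command:
  commands:
    - [0.002,0,0.0003,0,0,0,0.2]
    - [0.002,0,0.0003,0,0,0,0.2]
    - [0.002,0,0.0003,0,0,0,0.2]
    - [0.002,0,0.0003,0,0,0,0.2]
    - [0.002,0,0.0003,0,0,0,0.2]
    - [0,0,0,0,0,0,0.2]

```text
t: 7.8
tool_pos: [488.2, 240.5, 49.4]
orientation: [-0.001, 0.996, 0.049, 0.073]
ft_force: [0.4, 0.0, -0.2]
finger_gap: 34.6
grasp_force: 0.4
```

```bash
python3 st.py; python3 look.py v3
```

```text
7.8 [488.2 240.5  49.4] 0.43499354050562705 [ 0.4  0.  -0.2]
[[ 0.985  0.099  0.145]
 [ 0.098 -0.995  0.009]
 [ 0.145  0.006 -0.989]]
```

View pics/v3.png

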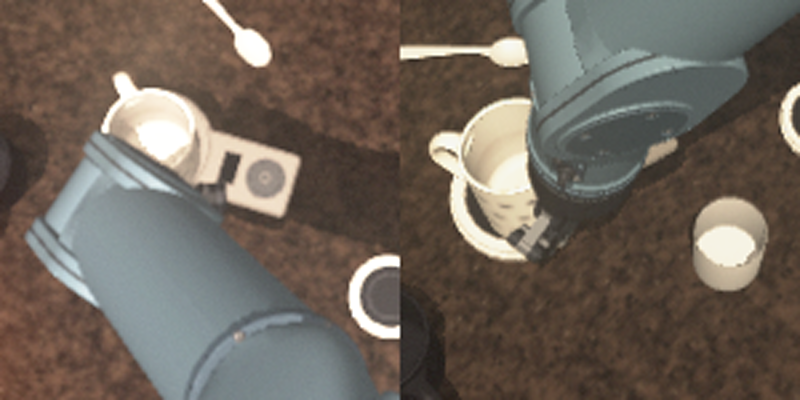

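The mug has slid in and now leans forward over the rim, its top at about (152,130) in the left half. It is on course with low force, so I'll finish in gentler steps.

>>> arm_command:
  commands:
    - [0.0015,0,0.0002,0,0,0,0.2]
    - [0.0015,0,0.0002,0,0,0,0.2]
    - [0.0015,0,0.0002,0,0,0,0.2]
    - [0.0015,0,0.0002,0,0,0,0.2]
    - [0,0,0,0,0,0,0.2]

```text
t: 8.52
tool_pos: [494.2, 241.1, 49.5]
orientation: [-0.001, 0.996, 0.049, 0.073]
ft_force: [-0.3, -0.7, -0.7]
finger_gap: 34.3
grasp_force: 0.5
```

>>> arm_command:
  commands:
    - [0.001,0,0.0001,0,0,0,0.2]
    - [0.001,0,0.0001,0,0,0,0.2]
    - [0.001,0,0.0001,0,0,0,0.2]
    - [0,0,0,0,0,0,0.2]

```text
t: 9.02
tool_pos: [497.1, 241.4, 49.6]
orientation: [-0.001, 0.996, 0.049, 0.073]
ft_force: [-0.9, -0.4, -1.3]
finger_gap: 34.2
grasp_force: 0.6
```

```bash
python3 st.py; python3 look.py v4
```

```text
9.025 [497.1 241.4  49.6] 0.44688286535030225 [-0.9 -0.4 -1.3]
[[ 0.985  0.099  0.145]
 [ 0.099 -0.995  0.009]
 [ 0.145  0.006 -0.989]]
```

View pics/v4.png

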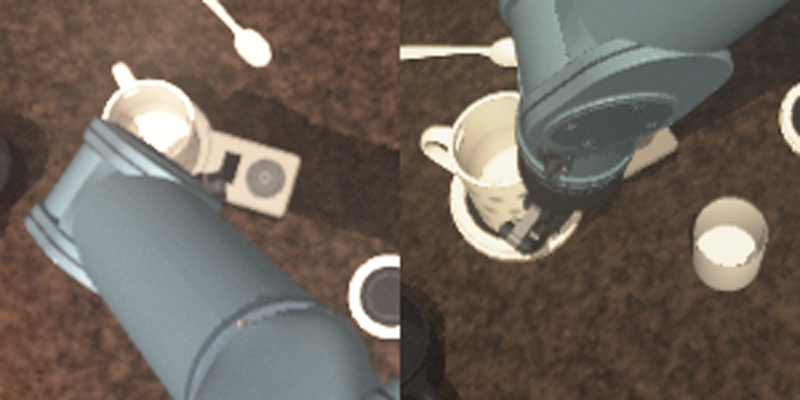

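The mug still leans slightly and the push is within a few mm of done. I'll go on in 1 mm steps.

>>> arm_command:
  commands:
    - [0.001,0,0.0001,0,0,0,0.2]
    - [0.001,0,0.0001,0,0,0,0.2]
    - [0,0,0,0,0,0,0.2]

```text
t: 9.5
tool_pos: [499.1, 241.6, 49.7]
orientation: [-0.001, 0.996, 0.05, 0.073]
ft_force: [-1.1, 0.6, -1.3]
finger_gap: 34.1
grasp_force: 0.6
```

>>> arm_command:
  commands:
    - [0.001,0,0.0001,0,0,0,0.2]
    - [0.001,0,0.0001,0,0,0,0.2]
    - [0,0,0,0,0,0,0.2]

```text
t: 9.88
tool_pos: [501.1, 241.8, 49.8]
orientation: [-0.001, 0.996, 0.05, 0.073]
ft_force: [-1.1, -0.5, -0.5]
finger_gap: 34.3
grasp_force: 0.6
```

>>> arm_command:
  commands:
    - [0.001,0,0.0001,0,0,0,0.2]
    - [0,0,0,0,0,0,0.2]

```text
t: 10.12
tool_pos: [502.1, 241.9, 49.9]
orientation: [-0.001, 0.996, 0.049, 0.073]
ft_force: [-1.6, 0.4, -0.7]
finger_gap: 34.2
grasp_force: 0.6
```

>>> arm_command:
  commands:
    - [-0.005,0,-0.0007,0,0,0,0.2]
    - [-0.019,0,-0.0028,0,0,0,0.2]
    - [-0.019,0,-0.0028,0,0,0,0.2]
    - [-0.019,0,-0.0028,0,0,0,0.2]
    - [0,0,0,0,0,0,0.2]

```text
t: 10.75
tool_pos: [438.6, 235.7, 50.0]
orientation: [-0.001, 0.996, 0.05, 0.073]
ft_force: [0.0, -0.3, 0.5]
finger_gap: 34.1
grasp_force: 0.0
```

```bash
python3 st.py; python3 look.py v5
```

```text
10.75 [438.6 235.7  50. ] 0.3763309579652451 [ 0.  -0.3  0.5]
[[ 0.984  0.1    0.144]
 [ 0.1   -0.995  0.008]
 [ 0.145  0.006 -0.989]]
```

View pics/v5.png

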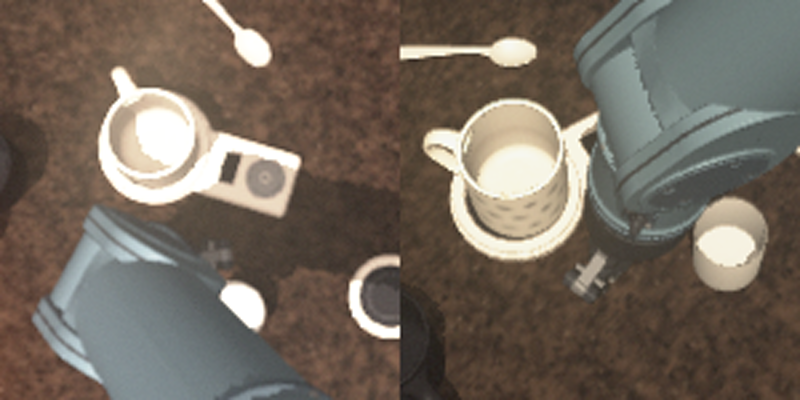

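Side half: mug upright again (rim from (462,150) to (567,150), centre about (514,149)), an even ring of rim around it. Top half: rim centre about (152,134). Checking numerically.

Run:
```python
from m import *
k=800/300
f=lambda n,L,z:[ray(n,180+(x-(400 if n=='side' else 0))/k,(150 if n=='top' else 190)+y/k,z) for x,y in L]
im=cv2.imread('pics/v5.png')
Lt=[(105,134),(197,130),(152,89),(153,179),(118,104),(186,102),(186,166),(118,168)]
Ls=[(462,150),(567,150),(514,97),(514,201),(478,112),(551,112),(551,186),(478,186)]
seat={'top':(541.1,243.6),'side':(542.3,247.7)}
for z in(109,114):
  for n,L in(('top',Lt),('side',Ls)):
    r=circ(f(n,L,z),41);print(z,n,r.x.round(1),r.fun.round(1),'off',(r.x-seat[n]).round(1))
```

```text
109 top [539.2 240.3] [ 0.4 -0.4 -0.  -0.9 -0.2  1.1  1.   1.1] off [-1.9 -3.3]
109 side [539.  244.4] [-1.6 -1.5  1.4  1.4  0.7 -1.2  0.8 -1.1] off [-3.3 -3.3]
114 top [538.5 239.8] [ 0.3 -0.6 -0.2 -1.1 -0.3  0.9  0.8  1. ] off [-2.6 -3.8]
114 side [537.1 245.6] [-1.8 -1.7  1.2  1.2  0.5 -1.5  0.5 -1.3] off [-5.2 -2.1]
```

The offset of about 4 mm towards the button is borderline against 3 mm of play, so I'll take one close crop before pressing.

Run:
```python
from cell import viewer
from m import *
o=[]
for n,(x,y) in(('top',(212,166)),('side',(192,220))):
    F=np.mean([viewer.grab_frame(n)['pixels'][...,::-1].astype(float) for _ in range(2)],0)
    cv2.imwrite(f'{n}_f.png',F.astype(np.uint8))
    o.append(cv2.resize((255*(F[y:y+75,x:x+66]/255)**1.6).astype(np.uint8),None,fx=6,fy=6,interpolation=2))
cv2.imwrite('pics/z.png',np.hstack(o))
```

```text
(no output)
```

View pics/z.png

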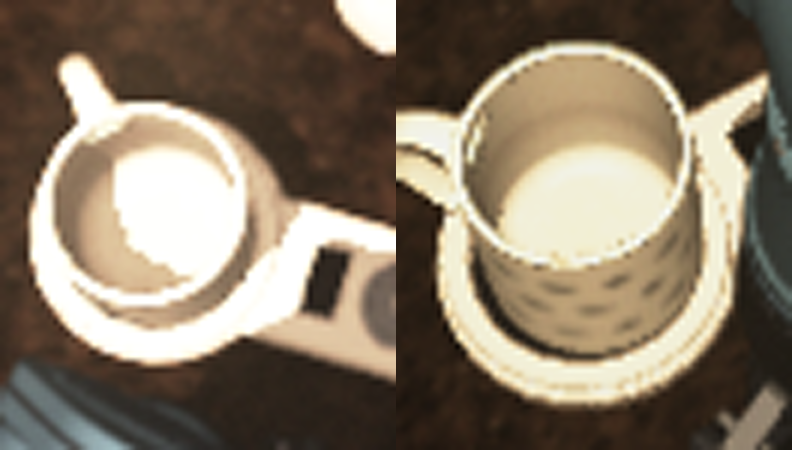

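Run:
```python
from m import *
a=np.linspace(0,2*np.pi,181)
def ext(n,c,z,r,o):
    p=np.array([proj(n,(c[0]+r*np.cos(t),c[1]+r*np.sin(t),z)) for t in a]);p=(p-o)*6
    if n=='side':p[:,0]+=396
    return p
for n,o,c,s in(('top',(212,166),(539.2,240.3),(541.1,243.6)),('side',(192,220),(539,244.4),(542.3,247.7))):
    for lab,cc,z,r in(('rim109',c,109,41),('low21',c,21,40),('foot18',c,18,36.5),('recess23',s,23,43),('rimout23',s,23,51),('disc12',s,12,55.5)):
        p=ext(n,cc,z,r,o);print(n,lab,'L',p[p[:,0].argmin()].round(),'R',p[p[:,0].argmax()].round(),'T',p[p[:,1].argmin()].round(),'B',p[p[:,1].argmax()].round())
```

```text
top rim109 L [ 45. 207.] R [253. 206.] T [150. 104.] B [148. 309.]
top low21 L [ 75. 238.] R [263. 238.] T [170. 145.] B [169. 332.]
top foot18 L [ 84. 239.] R [256. 239.] T [171. 154.] B [169. 324.]
top recess23 L [ 60. 233.] R [263. 232.] T [162. 133.] B [160. 334.]
top rimout23 L [ 41. 233.] R [281. 232.] T [162. 114.] B [160. 353.]
top disc12 L [ 34. 237.] R [293. 236.] T [164. 109.] B [162. 366.]
side rim109 L [459. 161.] R [704. 149.] T [587.  42.] B [576. 268.]
side low21 L [493. 257.] R [715. 246.] T [608. 147.] B [599. 355.]
side foot18 L [504. 259.] R [705. 249.] T [609. 159.] B [600. 349.]
side recess23 L [471. 256.] R [710. 244.] T [596. 138.] B [585. 362.]
side rimout23 L [449. 257.] R [732. 243.] T [597. 118.] B [584. 384.]
side disc12 L [440. 269.] R [746. 254.] T [600. 119.] B [586. 406.]
```

Predicted outlines for an upright, seated mug match what is seen: rim top and bottom at rows 42 and 268 exactly, foot bottom 352 against 355, and the foot within about 2 mm of concentric with the recess. It is seated flat. Now on to the button.

>>> arm_command:
  commands:
    - [0.0072,0,-0.0495,0,0,0,1]
    - [0.0072,0,-0.0495,0,0,0,1]
    - [0,0,0,0,-0.145,0,1]
    - [0.022,0.032,0,0,0,0,1]
    - [0.022,0.032,0,0,0,0,1]
    - [0.022,0.032,0,0,0,0,1]
    - [0,0,0,0,0,0,1]

```text
t: 11.92
tool_pos: [516.9, 143.6, 150.3]
orientation: [0.004, 0.999, 0.046, 0.001]
ft_force: [-0.5, 0.5, 0.2]
finger_gap: 0.1
grasp_force: 0.0
```

```bash
python3 st.py
```

```text
11.925 [516.9 143.6 150.3] 0.8074479050348119 [-0.5  0.5  0.2]
[[ 0.996  0.092  0.002]
 [ 0.092 -0.996 -0.007]
 [ 0.001  0.007 -1.   ]]
```

>>> arm_command:
  commands:
    - [-0.0067,0.0025,0,0,0,0,1]
    - [0,0,0.04,0,0,0,1]
    - [0,0,0.04,0,0,0,1]
    - [0,0,0.036,0,0,0,1]
    - [0,0,0,0,0,0,1]

```text
t: 12.55
tool_pos: [505.1, 143.9, 32.7]
orientation: [0.003, 0.999, 0.051, -0.002]
ft_force: [-0.6, 0.7, 0.8]
finger_gap: 0.0
grasp_force: 0.0
```

>>> arm_command:
  commands:
    - [0,0,0.005,0,0,0,1]
    - [0,0,0.005,0,0,0,1]
    - [0,0,0.003,0,0,0,1]
    - [0,0,0,0,0,0,1]

```text
t: 13.05
tool_pos: [508.9, 143.6, 22.0]
orientation: [0.003, 0.999, 0.049, 0.001]
ft_force: [0.6, 0.7, 1.7]
finger_gap: -0.2
grasp_force: 1.0
```

>>> arm_command:
  commands:
    - [0,0,0.0015,0,0,0,1]
    - [0,0,0.0015,0,0,0,1]
    - [0,0,0,0,0,0,1]

```text
t: 13.42
tool_pos: [508.9, 143.6, 19.1]
orientation: [0.003, 0.999, 0.049, 0.001]
ft_force: [-1.9, -0.2, 8.2]
finger_gap: 0.1
grasp_force: 3.8
```

>>> arm_command:
  commands:
    - [0,0,0.001,0,0,0,1]
    - [0,0,0.0005,0,0,0,1]
    - [0,0,0,0,0,0,1]

```text
t: 13.8
tool_pos: [509.0, 143.6, 18.8]
orientation: [0.003, 0.999, 0.049, 0.001]
ft_force: [-5.4, -1.1, 23.0]
finger_gap: -0.0
grasp_force: 11.6
```

The button is on its stop: z is 19 mm and the force has risen to 23 N, well past the 4 N spring. Releasing and withdrawing.

>>> arm_command:
  commands:
    - [0,0,-0.005,0,0,0,1]
    - [0,0,-0.01,0,0,0,1]
    - [0,0,-0.04,0,0,0,1]
    - [0,0,-0.05,0,0,0,1]
    - [0,0,-0.05,0,0,0,1]
    - [-0.04,0.045,0,0,0,0,1]
    - [-0.04,0.045,0,0,0,0,1]
    - [0,0.06,0,0,0,0,1]
    - [0,0.06,0,0,0,0,1]
    - [0,0,0,0,0,0,1]
    - [0,0,0,0,0,0,1]

```text
t: 15.18
tool_pos: [448.8, -72.2, 173.1]
orientation: [0.003, 0.999, 0.049, -0.0]
ft_force: [-0.7, 0.6, 0.4]
finger_gap: -0.1
grasp_force: 0.0
```

```bash
python3 st.py
python3 - <<'E'
from cell import viewer
from m import *
for n,(x,y,w,h) in(('top',(205,130,100,155)),('side',(170,195,160,110))):
    g=viewer.grab_frame(n)['pixels'][...,::-1];cv2.imwrite(f'{n}_g.png',g)
    a=cv2.imread(f'{n}_f.png');b=cv2.imread(f'pics/{n}0.png')
    m=lambda p:(cv2.absdiff(g,p).max(2)>60)[y:y+h,x:x+w]
    for lab,p in(('vs before press',a),('vs start',b)):
        k,_,s,c=cv2.connectedComponentsWithStats(m(p).astype(np.uint8))
        print(n,lab,[(int(s[i,4]),(c[i]+[x,y]).round().tolist()) for i in range(1,k) if s[i,4]>12])
    # mug-only comparison
E
```

```text
15.175 [448.8 -72.2 173.1] 0.7731134443159884 [-0.7  0.6  0.4]
[[ 0.995  0.098  0.   ]
 [ 0.098 -0.995 -0.005]
 [-0.     0.005 -1.   ]]
top vs before press [(393, [276.0, 218.0]), (1918, [225.0, 263.0]), (214, [264.0, 269.0])]
top vs start [(507, [236.0, 193.0]), (70, [239.0, 203.0]), (608, [240.0, 219.0])]
side vs before press [(55, [254.0, 200.0]), (3507, [288.0, 222.0]), (88, [296.0, 250.0]), (45, [282.0, 274.0]), (82, [250.0, 292.0])]
side vs start [(1835, [225.0, 255.0])]
```

Against the first pictures only the mug's region has changed. Beaker, spoon and button look as they did at the start, and the mug has not moved since before the press. Handing in.

```bash
python3 -c "
from cell import ticket
print(ticket.sign_off())"
```

```text
the job is handed in; nothing more can be done
None
```

I nudged the mug into the warmer's recess, where the images show it sitting flat, then pressed the power button to its stop and let it spring back; nothing near the warmer moved, and I handed the job in at about 15 s.

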